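Prop the lid of the column airing box on its stay

TASK

The rinsed columns in the open grey box have to air under a half-open lid. Flip up the folded stay in the box (the rod with the red crossbar) all the way, past upright and onto its stop; then bring the blue lid, which is leaning back, gently forward by hand until it rests on the tip of the stay. Leave it propped like that, and never let the lid drop or fall shut.

Things in the scene. Friction and masses are not known exactly. Their poses are not given: they have to be found in the camera images.
- airing_box: Fixed grey open box 160 (x) x 240 (y) x 70 mm, walls 4; origin centre of underside, +x to the lid hinge (away from robot, yaw up to 0.25 rad), z up. All offsets below: its frame, mm. A 52 high partition along y at x=-10 carries the stay; before it (x -76 to -14) it is open down to z=4, room for fingertips; fixed vials 40 high at (-50,-90), (-50,95). Columns lie behind.
- prop_stay (a joint): Stay: 8 mm aluminium rod, 14 mm black ball at its tip 100 mm from the pivot. Axis along box x through (-10,-85,60). Angle a (rad): 0 folded flat to box +y, pi/2 upright, 1.69 on its stop, leaning to -y, where it stays by its weight and under the lid; left below about 1.5 it falls back. Tip at (-10, -85+100cos a, 60+100sin a). Swings easily.
- stay_grip (a point): Middle of the red crossbar at the stay's tip: cylinder 14 mm dia., 38 mm long, parallel to box x, sticking out towards the robot; at (-47, -85+100cos a, 60+100sin a) in the box frame. Pinch from above, fingers closing along box y; it turns between the fingers as the stay swings, so the tool may keep pointing down.
- box_lid (a joint): Blue lid 170 x 244 x 6 mm, 0.25 kg. Hinge axis along box y through (80,0,70). Angle b (rad): 0 shut, pi/2 upright, 1.75 leaning back on its stop, where it starts. In front of the vertical it falls shut unless held. Resting on the ball of the raised stay it stands at b = 0.84 (48 degrees open).
- lid_handle (a point): Middle of the bar of the lid's U-shaped steel handle: 10 mm dia., parallel to box y, 80 mm free between its legs, 35 mm to the lid's edge; 210 mm from the hinge, at (80-210cos b+3sin b, 0, 70+210sin b+3cos b). Pinch from above, fingers closing along box x; it turns between the fingers as the lid swings.

How it is judged:
By the outcome, as a careful person would: the job done as asked, in the order asked, and still so for the second after the job is handed in, with the robot touching nothing.
It also fails if it takes over 45 s, if anything falls off the work surface, if the arm or the gripper's body presses on something with over 40 N, if the wrist force passes 120 N, or if a joint passes its speed limit or range.

ROBOT

A 6-joint arm with a two-finger parallel gripper is mounted at the origin on a cart in front of the work surface, level with it; the furniture and walls round the work are solid. World frame = base frame: x ahead of the robot, y to its left, z up, the work surface at z = 0. Lengths are in m, angles in rad, forces in N, time in s.
With the tool pointing down it reaches from about 0.3 to 0.875 m from the base axis. Payload 6.4 kg.
Tool frame: the origin (TCP) lies between the finger pads; the fingertips stand 19 mm ahead of it and the grasp point (between the pads) is the TCP; z points along the fingers, y is the line along which they close (so a half turn about z gives the same grasp; the last joint's range is limited). The gripper opens to 88 mm and grips with 3 to 60 N. Pads are 18 mm wide; open, the fingers measure 123 mm over their backs; the gripper's body (75 mm by 187 mm) begins 45 mm behind the grasp point.
Start: joints at [0.971, 0.181, 1.607, -0, 1.354, -0.206], TCP at [0.221, 0.531, 0.229] pointing down, gripper open.
Joint ranges: [-2.99, 2.99], [-0.89, 2.07], [0.3, 2.58], [-1.14, 4.28], [0, 2.63], [-3.12, 3.12]. Speed limits (rad/s): [2.57, 2.57, 3.01, 3.14, 3.14, 3.14].

INTERFACE

Orientations are given as a rotation vector (axis times angle).
In Python, from workcell import env gives the robot as it stands.
- The arm moves only by the shell command python3 -m crank 'ROWS' [FORCE]. ROWS is JSON, a list that holds one entry, the list of rows, each a list of 5 numbers: the opening, from 0 (shut) to 1 (fully open), then the shift along the tool's x, y, z in m, then the turn about the tool's z in degrees. A call has 1 to 10 rows; each row shifts and turns the commanded pose from where the row before left it, along the tool's axes as they then stand; what a row does not reach is not made up. A row lasts 1/12 s, in which the tool goes at most 41.7 mm and 7.16 degrees, less where a joint would pass 70% of its speed; a pose out of reach is approached as far as the arm can. A call is refused whole if a number of a shift passes 0.0417 or a number of a turn 7.16, either way. A call with a gripper value outside its range is refused whole. The fingers move at their own pace and stop on an object; FORCE is the grip in N (left out, the last holds). Time passes only in rows, so rows that do not move let the fingers close. It gives the time, the measured TCP pose, the force, the opening and the grip force at its end, in the units of the state.
- env.observe(): the state, without advancing time (a new reading comes with each control period).
- env.read_camera(name): name is "scene" or "side" or "wrist"; returns a dict with "img" (420x560x3 uint8, blue, green, red), "fx", "fy", "cx", "cy" (pixels), "eye" and "attitude" of the camera in the world; the wrist camera has in their place "tool_from_camera" (4x4, takes a point from camera to tool coordinates, whose origin is the TCP and whose axes are the flange's). Camera axes: x right, y up, looking along -z (the intrinsics and any distortion apply to the point x, -y, -z); pixel columns grow to the right and rows downward; lengths in m; the calibration is good to about 2 mm. A picture is of the moment at which its call begins: read the wrist's pose just before it. There is no depth.
- env.hand_in(): hands the job in; it is judged then, once.
The state is a dict: "t": time; "q": joint angles; "joint_velocities": joint speeds; "joint_efforts": joint torques, N m; "tcp_pos": TCP position; "tcp_rot": TCP orientation; "contact_force": force on the tool from outside, world axes, zero at the start; "torque": the same for the moment, N m; "opening": finger opening in m; "finger_force": force on a finger pad.
Only numpy, scipy, OpenCV 4.12 (cv2) and the standard library are available. Lean on these libraries where they do the work, as an engineer would, in place of code of your own. Each camera call takes 0.05 s, during which the arm holds its last target. There are 200 camera calls.

## Working session

There is one attempt and no reset: what is moved stays moved. The work goes in short steps, Python scripts to look and compute and a shell command to move; the robot and the scene stay as the last step left them, time stands still between calls to the robot, and variables do not carry over. Pictures are saved under pics/ and viewed, at most 13 in all, crops included, and the job is handed in when it is done.

```bash
mkdir -p pics; ls
python3 - <<'E'
from workcell import env
import cv2
s=env.observe();print(s)
for n in ("scene","side"):
    c=env.read_camera(n);cv2.imwrite(f"pics/{n}0.png",c["img"]);print({k:v for k,v in c.items() if k!="img"})
E
```

```text
pics
{'t': 0.0, 'q': array([ 9.70701364e-01,  1.81587186e-01,  1.60797162e+00, -1.91040416e-05,
        1.35379978e+00, -2.06291725e-01]), 'joint_velocities': array([-0.00133552,  0.00097686, -0.00078235,  0.00027899, -0.00014492,
        0.00070727]), 'joint_efforts': array([ 7.73860438e-05, -4.33854997e+01, -3.41855514e+01,  7.03036948e-02,
        3.82711657e-02, -1.17815248e-04]), 'tcp_pos': array([0.22030094, 0.5305354 , 0.22790179]), 'tcp_rot': array([-6.14456550e-01, -3.08022658e+00,  2.56243323e-03]), 'contact_force': array([ 0.1173824 , -1.40079507, -0.06674989]), 'torque': array([-0.00048631,  0.03362767, -0.03472505]), 'finger_force': 0.0, 'opening': 0.0885252477443794}
{'fx': 513.1017197780778, 'fy': 513.1017197780778, 'cx': 276.6319303732833, 'cy': 209.65860046643937, 'eye': array([ 0.14662607, -0.24694072,  0.62791058]), 'attitude': array([ 0.79958264, -0.22453306, -0.53420379])}
{'fx': 483.53536926835903, 'fy': 483.53536926835903, 'cx': 272.0910510480066, 'cy': 216.56425949295806, 'eye': array([ 0.20617479, -0.29932378,  0.630773  ]), 'attitude': array([ 0.86409672, -0.16983332, -0.41568279])}
```

View pics/scene0.png

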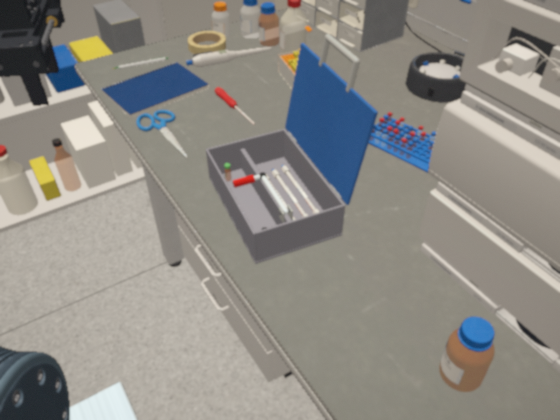

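View pics/side0.png

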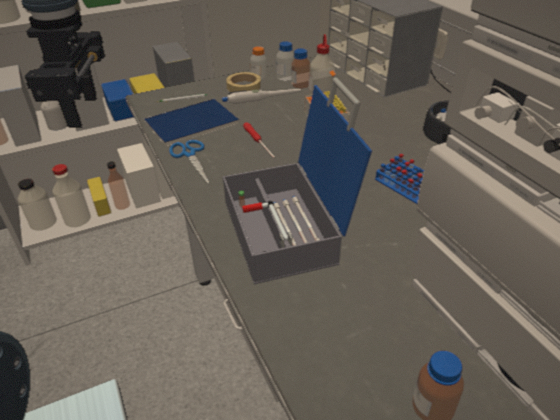

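The pictures show the box, with rim corners near (208,151), (258,235) and (340,205) in the scene view. The red crossbar is near (244,181), the black ball near (263,177), and the lid leans back with its handle near (340,65). I'll enlarge the box to get the corners more exactly.

Run:
```python
import cv2
a=cv2.imread("pics/scene0.png")[30:260,195:385]
b=cv2.imread("pics/side0.png")[70:280,215:375]
a=cv2.resize(a[95:],None,fx=4,fy=4,interpolation=cv2.INTER_CUBIC)
cv2.imwrite("pics/c1.png",a)
```

```text
(no output)
```

View pics/c1.png

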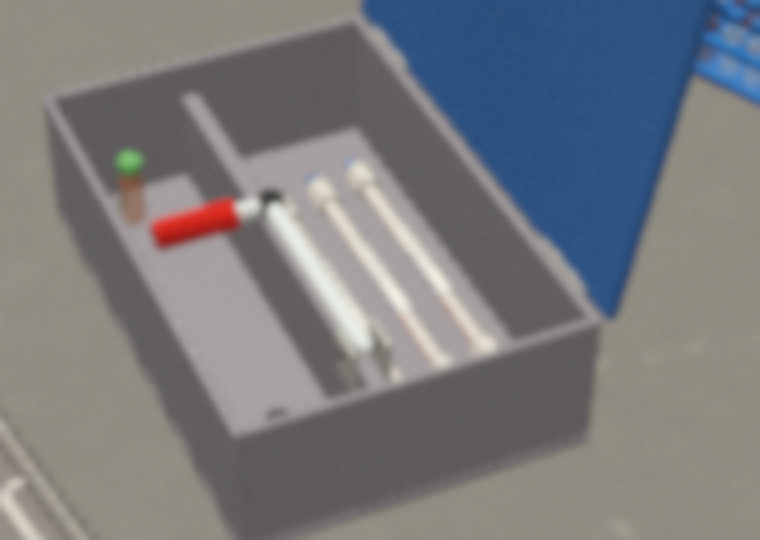

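The enlarged view (4x, offset 195,125) gives rim corners at (206.8,150), (253.8,234), (345.8,204.5) and (285,129.3). The crossbar centre is at about (244,180.5), and the stay is folded.

```bash
cat > h.py <<'E'
import numpy as np,cv2
from scipy.spatial.transform import Rotation as R
def ray(c,px,eye=None,Rm=None):
    d=np.array([(px[0]-c["cx"])/c["fx"],-(px[1]-c["cy"])/c["fy"],-1.])
    return (c["eye"],R.from_rotvec(c["attitude"]).as_matrix()@d)
def onz(c,px,z):
    e,d=ray(c,px);return e+d*(z-e[2])/d[2]
def red(img,roi):
    h=cv2.cvtColor(img,cv2.COLOR_BGR2HSV);m=(((h[...,0]<8)|(h[...,0]>172))&(h[...,1]>170)&(h[...,2]>90)).astype(np.uint8)
    k=np.zeros_like(m);x0,y0,x1,y1=roi;k[y0:y1,x0:x1]=1;m=m*k
    M=cv2.moments(m,True);return (M["m10"]/M["m00"],M["m01"]/M["m00"]),int(M["m00"])
def tri(rs):
    A=0;b=0
    for e,d in rs:
        d=d/np.linalg.norm(d);P=np.eye(3)-np.outer(d,d);A=A+P;b=b+P@e
    return np.linalg.solve(A,b)
E
python3 - <<'E'
from h import *
from workcell import env
c=env.read_camera("scene");s=env.read_camera("side");print(c.keys())
P=np.array([onz(c,p,.07) for p in [(206.8,150),(253.8,234),(345.8,204.5),(285,129.3)]]);print(P)
A,B,C,D=P
print([np.linalg.norm(x) for x in (A-B,B-C,C-D,D-A)])
o=P.mean(0);v=(A-B)+(D-C);yaw=np.arctan2(-v[0],v[1]);v2=(C-B)+(D-A);print(o,yaw,np.arctan2(v2[1],v2[0]))
r=red(c["img"],(225,165,275,200));r2=red(s["img"],(235,190,275,225));print(r,r2)
g=onz(c,r[0],.06);g2=onz(s,r2[0],.06);print(g,g2)
Rz=R.from_euler('z',yaw).as_matrix()
print("expected grip",o+Rz@[-.047,.015,-.01])
for y in (.084,):pass
E
```

```text
dict_keys(['img', 'fx', 'fy', 'cx', 'cy', 'eye', 'attitude'])
[[0.44077278 0.46414613 0.07      ]
 [0.40465894 0.23349391 0.07      ]
 [0.56284974 0.21065313 0.07      ]
 [0.59668743 0.44250447 0.07      ]]
[np.float64(0.23346231993113636), np.float64(0.15983124824813966), np.float64(0.2343075627832031), np.float64(0.15740946814897427)]
[0.50124222 0.33769941 0.07      ] -0.15010771284957844 -0.1406807405045141
((243.77477477477478, 180.4144144144144), 111) ((251.96296296296296, 207.0648148148148), 108)
[0.46018598 0.36298196 0.06      ] [0.45959549 0.36637226 0.06      ]
expected grip [0.45701391 0.35955933 0.06      ]
```

```bash
python3 -m crank '[[[1,0,0,0,-7.1],[1,0,0,0,-7.1],[1,-0.037,-0.019,0,0],[1,-0.037,-0.019,0,0],[1,-0.037,-0.019,0,0],[1,-0.037,-0.019,0,0],[1,-0.037,-0.019,0,0],[1,-0.037,-0.019,0,0],[1,-0.037,-0.018,0,0],[1,0,0,0,0]]]' 20
cat > w.py <<'E'
from h import *
from workcell import env
import sys
s=env.observe();w=env.read_camera("wrist");cv2.imwrite(sys.argv[1],w["img"])
Rt=R.from_rotvec(s["tcp_rot"]).as_matrix();T=w["tool_from_camera"]
print("tcp",s["tcp_pos"],"tooly deg",np.degrees(np.arctan2(Rt[1,1],Rt[0,1])),"q",s["q"].round(2),"t",s["t"])
def wr(px):
    d=np.array([(px[0]-w["cx"])/w["fx"],-(px[1]-w["cy"])/w["fy"],-1.])
    return s["tcp_pos"]+Rt@T[:3,3],Rt@T[:3,:3]@d
E
python3 - <<'E'
import sys;sys.argv=["","pics/w1.png"]
exec(open("w.py").read())
r,n=red(w["img"],(0,0,560,420));e,d=wr(r);g=e+d*(.06-e[2])/d[2];print(r,n,g,"tool delta",Rt.T@(g-s["tcp_pos"]))
E
```

```text
t: 1.03
tcp_pos: [0.4632, 0.3582, 0.2287]
tcp_rot: [0.239, 3.13, -0.002]
contact_force: [0.1, -0.9, -0.1]
opening: 0.0879
finger_force: 0.0
tcp [0.46320495 0.35823519 0.22866421] tooly deg 81.28182329631781 q [ 0.46  0.2   1.58 -0.    1.36 -0.96] t 1.0333
(290.029702970297, 182.11881188118812) 303 [0.46076968 0.36983516 0.06      ] tool delta [0.0046172  0.01130876 0.16863837]
```

View pics/w1.png

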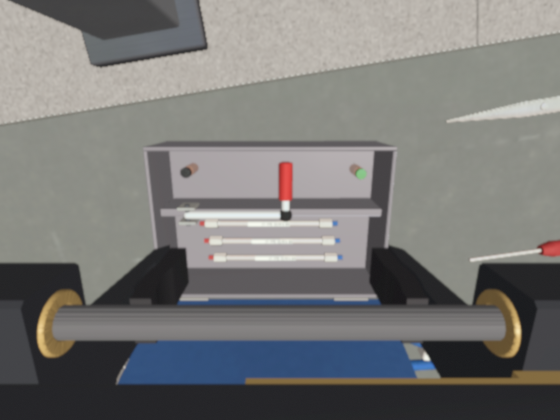

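The wrist view shows the box square to the tool and the crossbar at about (286,181). The mask also picked up the red column caps, so I'll restrict it to the bar.

Run:
```python
import sys;sys.argv=["","pics/w2.png"]
exec(open("w.py").read())
for nm,p,z in [("grip",red(w["img"],(270,150,300,210))[0],.06),("A",(394,148),.07),("B",(147,148),.07),("pL",(162,212),.052),("pR",(380,212),.052)]:
  e,d=wr(p);g=e+d*(z-e[2])/d[2];print(nm,p,g,"tool delta",Rt.T@(g-s["tcp_pos"]))
```

```text
tcp [0.46049798 0.36018839 0.22850106] tooly deg 81.32136375483816 q [ 0.46  0.2   1.58 -0.    1.36 -0.96] t 1.0833
grip (283.31226765799255, 184.40148698884758) [0.45893124 0.36500731 0.06      ] tool delta [0.00232642 0.00461131 0.16849809]
A (394, 148) [0.43805639 0.47316752 0.07      ] tool delta [0.03927977 0.10837826 0.15843531]
B (147, 148) [0.40302784 0.2435698  0.07      ] tool delta [ 0.03926278 -0.12387612  0.15855106]
pL (162, 212) [0.47058146 0.23476645 0.052     ] tool delta [-0.02884033 -0.12237639  0.17657071]
pR (380, 212) [0.5050214  0.46072298 0.052     ] tool delta [-0.02879089  0.10618968  0.17645679]
```

```bash
python3 -m crank '[[[0.6,0.003,0.005,0.035,0],[0.6,0,0,0.035,0],[0.6,0,0,0.035,0],[0.6,0,0,0.035,0],[0.6,0,0,0.02,0],[0.6,0,0,0.008,0],[0.6,0,0,0,0],[0.6,0,0,0,0]]]' 12
python3 -m crank '[[[0.1,0,0,0,0],[0.1,0,0,0,0],[0.1,0,0,0,0],[0.1,0,0,0,0],[0.1,0,0,0,0],[0.1,0,0,0,0]]]' 12
```

```text
t: 1.8
tcp_pos: [0.4551, 0.3691, 0.0616]
tcp_rot: [0.227, 3.133, 0.001]
contact_force: [0.5, 0.3, 1.1]
opening: 0.0529
finger_force: 0.0
t: 2.3
tcp_pos: [0.4556, 0.3681, 0.0612]
tcp_rot: [0.229, 3.133, 0.0]
contact_force: [-0.3, 0.5, -0.1]
opening: 0.0152
finger_force: 0.0
```

```bash
python3 -m crank '[[[0.1,0,0,0,0],[0.1,0,0,0,0],[0.1,0,0,0,0]]]' 12
```

```text
t: 2.55
tcp_pos: [0.4554, 0.3681, 0.0607]
tcp_rot: [-0.229, -3.133, 0.0]
contact_force: [0.8, 0.6, -0.0]
opening: 0.0087
finger_force: 0.0
```

Run:
```python
import sys;sys.argv=["","pics/w3.png"]
exec(open("w.py").read())
c=env.read_camera("scene")["img"][120:260,190:380]
c=cv2.resize(c,None,fx=3,fy=3)
o=np.zeros((420,560+570//2*2-10,3),np.uint8)
a=cv2.resize(w["img"],(400,300));c=cv2.resize(c,(400,295));cv2.imwrite("pics/v3.png",np.hstack([a[:295],c]))
```

```text
tcp [0.45538385 0.36806594 0.0607435 ] tooly deg 81.63237981149534 q [ 0.48  0.41  1.7   0.    1.04 -0.95] t 2.55
```

View pics/v3.png

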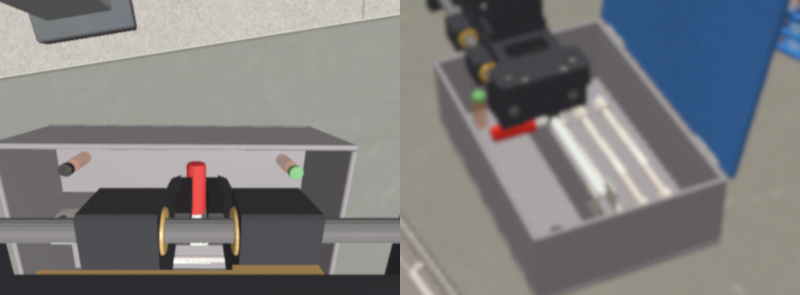

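Run:
```python
import cv2
a=cv2.imread("pics/w3.png")[210:390,190:370]
from workcell import env
c=env.read_camera("side")["img"];cv2.imwrite("pics/s3.png",c)
cv2.imwrite("pics/v4.png",np.hstack([cv2.resize(a,(400,400),interpolation=2),cv2.resize(c[150:250,220:320],(400,400),interpolation=2)])) if (np:=__import__("numpy")) else 0
```

```text
(no output)
```

View pics/v4.png

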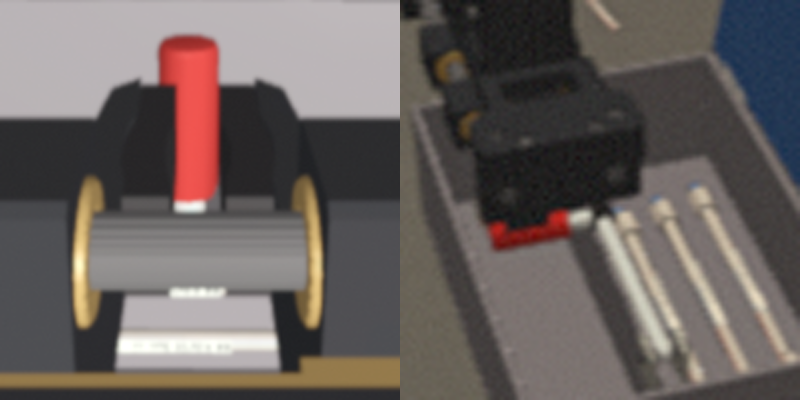

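The wrist crop shows the bar in line with the fingers. The side crop shows it with no finger in front, so it wasn't pinched. I'll triangulate the bar end.

Run:
```python
import sys;sys.argv=["","pics/w5.png"]
exec(open("w.py").read())
c=env.read_camera("scene");sd=env.read_camera("side")
pc=red(c["img"],(225,160,275,205));ps=red(sd["img"],(235,185,275,225));pw=red(w["img"],(240,210,310,310));print(pc,ps,pw)
# bar near end: leftmost red in scene/side, top in wrist
def ext(img,roi,ax):
    h=cv2.cvtColor(img,cv2.COLOR_BGR2HSV);m=((h[...,0]<8)|(h[...,0]>172))&(h[...,1]>150)&(h[...,2]>80)
    x0,y0,x1,y1=roi;ys,xs=np.nonzero(m[y0:y1,x0:x1]);v=(xs,ys)[ax];k=v<=v.min()+1
    return (xs[k].mean()+x0,ys[k].mean()+y0),(xs.min()+x0,xs.max()+x0,ys.min()+y0,ys.max()+y0)
E1=ext(c["img"],(225,160,275,205),0);E2=ext(sd["img"],(235,185,275,225),0);E3=ext(w["img"],(240,210,310,310),1)
print(E1,E2,E3)
for rs in ([ray(c,E1[0]),wr(E3[0])],[ray(sd,E2[0]),wr(E3[0])],[ray(c,E1[0]),ray(sd,E2[0])]):
    p=tri(rs);print(p,"tool",Rt.T@(p-s["tcp_pos"]))
print(s["opening"])
```

```text
tcp [0.45540734 0.36808215 0.06075615] tooly deg 81.63376852187479 q [ 0.48  0.41  1.7   0.    1.04 -0.95] t 2.7
((243.21951219512195, 181.28048780487805), 82) ((252.2, 207.38823529411764), 85) ((277.31644444444447, 262.216), 1125)
((np.float64(234.6), np.float64(182.5)), (np.int64(234), np.int64(253), np.int64(176), np.int64(185))) ((np.float64(242.71428571428572), np.float64(207.57142857142858)), (np.int64(242), np.int64(261), np.int64(202), np.int64(211))) ((np.float64(274.0), np.float64(227.63333333333333)), (np.int64(262), np.int64(288), np.int64(227), np.int64(299)))
[0.44259189 0.36748277 0.05886827] tool [ 0.01259164 -0.00245753  0.00188945]
[0.44038304 0.3680147  0.06363699] tool [ 0.01485493 -0.00225295 -0.00287903]
[0.43143303 0.33993913 0.08631896] tool [ 0.01962724 -0.03133343 -0.02555859]
0.009021996652439652
```

Run:
```python
import sys;sys.argv=["","pics/w6.png"]
exec(open("w.py").read())
sd=env.read_camera("side")
Rs=R.from_rotvec(sd["attitude"]).as_matrix()
def pj(p):
    q=Rs.T@(p-sd["eye"]);return np.array([sd["cx"]-sd["fx"]*q[0]/q[2],sd["cy"]+sd["fy"]*q[1]/q[2]])
im=cv2.resize(sd["img"][140:260,210:330],(600,600),interpolation=2)
for p,col in [((0,0,0),(0,255,0)),((0,-13,19),(255,255,0)),((0,-13,0),(255,0,255)),((9,-5,19),(0,255,255)),((-9,-5,19),(0,255,255)),((0,-40,-45),(255,255,255))]:
    u=pj(s["tcp_pos"]+Rt@(np.array(p)/1000));print(p,u);cv2.circle(im,tuple(int(v) for v in (u-[210,140])*5),4,col,-1)
cv2.imwrite("pics/v6.png",im)
print(w["tool_from_camera"].round(3),w["fx"])
```

```text
tcp [0.45543242 0.36809891 0.06078326] tooly deg 81.63562386871341 q [ 0.48  0.41  1.7  -0.    1.04 -0.95] t 2.85
(0, 0, 0) [249.55212363 206.84310571]
(0, -13, 19) [251.78930404 218.77832167]
(0, -13, 0) [251.29468453 210.99807712]
(9, -5, 19) [246.13655621 217.1354268 ]
(-9, -5, 19) [255.29247939 215.25842226]
(0, -40, -45) [253.90657021 200.47334237]
[[ 0.     0.962  0.272  0.07 ]
 [ 1.    -0.     0.    -0.   ]
 [ 0.     0.272 -0.962 -0.157]
 [ 0.     0.     0.     1.   ]] 331.26625810516464
```

View pics/v6.png

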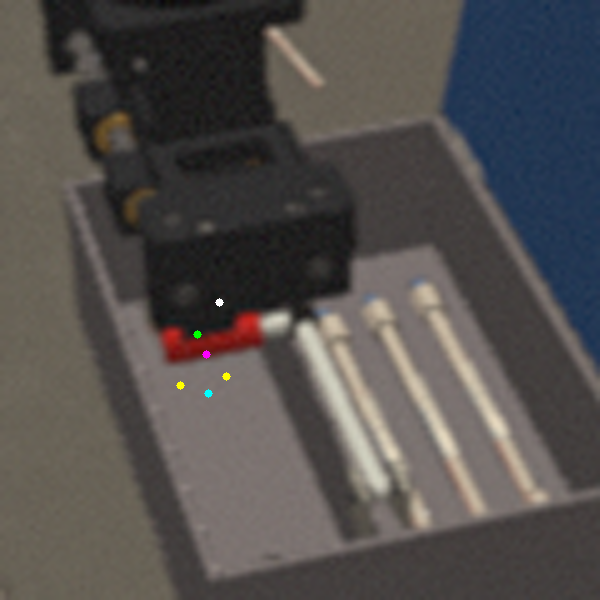

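The overlay puts the reported tip position (cyan) well below where the dark fingertips are seen, just above the bar's top edge. So the fingers really end about 30 mm higher than stated and closed above the bar. Lowering another 22 mm with the fingers open stays clear of the floor and rim even by the stated sizes.

```bash
python3 -m crank '[[[0.5,0,0,0,0],[0.5,0,0,0,0],[0.5,0,0,0,0],[0.5,0,0,0,0],[0.5,-0.004,-0.002,0,0],[0.5,0,0,0.008,0],[0.5,0,0,0.008,0],[0.5,0,0,0.006,0],[0.5,0,0,0,0]]]' 12
python3 -m crank '[[[0.05,0,0,0,0],[0.05,0,0,0,0],[0.05,0,0,0,0],[0.05,0,0,0,0],[0.05,0,0,0,0],[0.05,0,0,0,0],[0.05,0,0,0,0],[0.05,0,0,0,0]]]' 12
```

```text
t: 3.7
tcp_pos: [0.4577, 0.3648, 0.0365]
tcp_rot: [-0.229, -3.13, 0.003]
contact_force: [-0.1, -0.0, -0.2]
opening: 0.0441
finger_force: 0.0
t: 4.37
tcp_pos: [0.4592, 0.3654, 0.0391]
tcp_rot: [0.229, 3.133, -0.0]
contact_force: [-0.7, -3.1, 2.9]
opening: 0.0134
finger_force: 12.0
```

Gripped: opening is 13.4 mm at 12 N, matching the 14 mm bar. Now I'll swing the stay along its arc.

```bash
python3 -m crank '[[[0.05,0,-0.0007,-0.012,0],[0.05,0,-0.0022,-0.0118,0],[0.05,0,-0.0035,-0.0115,0],[0.05,0,-0.0049,-0.011,0],[0.05,0,-0.0062,-0.0103,0],[0.05,0,-0.0074,-0.0095,0],[0.05,0,-0.0084,-0.0085,0],[0.05,0,0,0,0]]]'
```

```text
t: 5.03
tcp_pos: [0.4546, 0.3339, 0.1173]
tcp_rot: [0.229, 3.131, 0.008]
contact_force: [-3.3, 9.2, 6.5]
opening: 0.0134
finger_force: 12.0
```

```bash
python3 -m crank '[[[0.05,0,-0.0084,-0.0085,0],[0.05,0,-0.0097,-0.0068,0],[0.05,0,-0.0109,-0.0055,0],[0.05,0,-0.0114,-0.0042,0],[0.05,0,-0.0118,-0.0025,0],[0.05,0,-0.012,-0.0008,0],[0.05,0,-0.01,0.0005,0],[0.05,0,0,0,0]]]'
```

```text
t: 5.7
tcp_pos: [0.4429, 0.2569, 0.1409]
tcp_rot: [-0.231, -3.132, 0.002]
contact_force: [-3.1, 0.3, 4.1]
opening: 0.0136
finger_force: 12.0
```

```bash
python3 -m crank '[[[0.05,0,-0.002,0.0003,0],[0.05,0,0,0,0]]]'; python3 -m crank '[[[0.05,0,-0.002,0.0003,0],[0.05,0,0,0,0]]]'
```

```text
t: 5.87
tcp_pos: [0.4428, 0.2566, 0.1408]
tcp_rot: [-0.23, -3.132, 0.001]
contact_force: [-2.7, 0.1, 6.2]
opening: 0.0137
finger_force: 12.0
t: 6.03
tcp_pos: [0.4426, 0.2551, 0.1406]
tcp_rot: [-0.229, -3.132, 0.001]
contact_force: [-3.3, -0.0, 5.8]
opening: 0.0138
finger_force: 12.0
```

```bash
python3 -m crank '[[[0.05,0,-0.003,0.0003,0],[0.05,0,0,0,0],[0.05,0,0,0,0]]]'; python3 -m crank '[[[0.05,0,-0.002,0.0002,0],[0.05,0,0,0,0],[0.05,0,0,0,0]]]'
```

```text
t: 6.28
tcp_pos: [0.4426, 0.2544, 0.1406]
tcp_rot: [0.229, 3.133, 0.007]
contact_force: [-1.9, 9.7, 5.0]
opening: 0.0137
finger_force: 12.0
t: 6.53
tcp_pos: [0.4426, 0.2542, 0.1406]
tcp_rot: [0.229, 3.132, 0.012]
contact_force: [-1.1, 18.7, 2.3]
opening: 0.0138
finger_force: 12.0
```

```bash
python3 -m crank '[[[0.05,0,0.003,0,0],[0.7,0,0,0,0],[0.7,0,0,0,0],[0.7,0,0,0,0],[0.7,0,0,0,0],[0.7,0,0,0,0],[0.7,0,0,0,0],[0.7,0,0,0,0]]]'
python3 -m crank '[[[0.7,0,0,-0.01,0],[0.7,0,0,-0.03,0],[0.7,0,0,-0.04,0],[0.7,0,0,-0.04,0],[0.7,0,0,-0.04,0],[0.7,0,0,-0.04,0],[0.7,0,0,0,0]]]'
python3 - <<'E'
import sys;sys.argv=["","pics/w7.png"]
exec(open("w.py").read())
c=env.read_camera("scene");sd=env.read_camera("side");cv2.imwrite("pics/s7.png",np.hstack([c["img"][30:270,190:400],sd["img"][50:290,200:380]]).repeat(2,0).repeat(2,1))
E
```

```text
t: 7.2
tcp_pos: [0.4426, 0.2531, 0.14]
tcp_rot: [-0.229, -3.133, 0.0]
contact_force: [-0.1, -0.1, -0.6]
opening: 0.0582
finger_force: 0.0
t: 7.78
tcp_pos: [0.4456, 0.2543, 0.3503]
tcp_rot: [0.228, 3.119, 0.008]
contact_force: [0.8, 0.3, -0.2]
opening: 0.062
finger_force: 0.0
tcp [0.44563247 0.25425773 0.35034963] tooly deg 81.65354876557403 q [ 0.29 -0.05  1.61 -0.    1.57 -1.14] t 7.7833
```

View pics/s7.png

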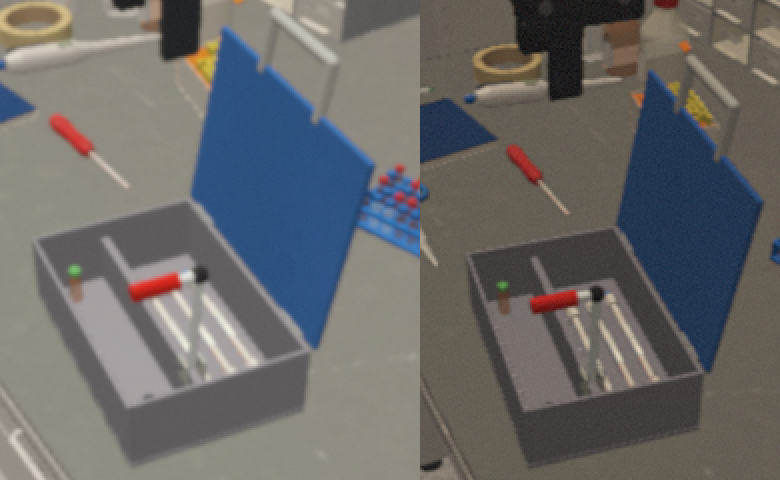

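The stay stands on its stop with the ball free and the lid still back. Handle bar mid is about (343,48) in scene and (346,92) in side.

Run:
```python
import sys;sys.argv=["","pics/w8.png"]
exec(open("w.py").read())
c=env.read_camera("scene");sd=env.read_camera("side")
a=onz(c,(343,48),.276);b=onz(sd,(346,91.8),.276);print(a,b)
p=np.array([.6224,.3259,.276]);print("pred delta tool",Rt.T@(p-s["tcp_pos"]),"meas",Rt.T@(a-s["tcp_pos"]),Rt.T@(b-s["tcp_pos"]))
print(s["q"][5])
```

```text
tcp [0.44251387 0.25326903 0.34063059] tooly deg 81.63933850898046 q [ 0.29 -0.04  1.62  0.    1.56 -1.14] t 7.9333
[0.62230802 0.32217883 0.276     ] [0.62027735 0.32339129 0.276     ]
pred delta tool [-0.16734701  0.09798388  0.06485007] meas [-0.16779708  0.09428889  0.06484874] [-0.1656117   0.09519319  0.06484693]
-1.1381943128238963
```

```bash
python3 -m crank '[[[0.7,0,0,0,7.1],[0.7,0,0,0,7.1],[0.7,0,0,0,7.1],[0.7,0,0,0,7.1],[0.7,0,0,0,7.1],[0.7,0,0,0,7.1],[0.7,0,0,0,7.1],[0.7,0,0,0,7.1],[0.7,0,0,0,7.1],[0.7,0,0,0,7.1]]]'
python3 -m crank '[[[0.7,0,0,0,7.1],[0.7,0,0,0,7.1],[0.7,0,0,0,4.8],[0.7,0.019,0.033,0,0],[0.7,0.019,0.033,0,0],[0.7,0.019,0.033,0,0],[0.7,0.019,0.033,0,0],[0.7,0.019,0.034,0,0],[0.7,0,0,0,0],[0.7,0,0,0,0]]]'
python3 - <<'E'
import sys;sys.argv=["","pics/w9.png"]
exec(open("w.py").read())
p=np.array([.622,.3245,.276]);print("delta tool",Rt.T@(p-s["tcp_pos"]))
E
```

```text
t: 8.92
tcp_pos: [0.4419, 0.253, 0.3383]
tcp_rot: [-2.012, -2.41, 0.004]
contact_force: [1.1, 0.7, 0.3]
opening: 0.0617
finger_force: 0.0
t: 9.75
tcp_pos: [0.621, 0.3229, 0.3343]
tcp_rot: [-2.375, -2.051, 0.012]
contact_force: [-0.2, -0.3, 0.3]
opening: 0.0617
finger_force: 0.0
tcp [0.62095492 0.32292858 0.33427364] tooly deg -8.381895873114724 q [ 0.31  0.41  1.11 -0.    1.63  0.46] t 9.75
delta tool [0.00192651 0.00124436 0.05825906]
```

View pics/w9.png

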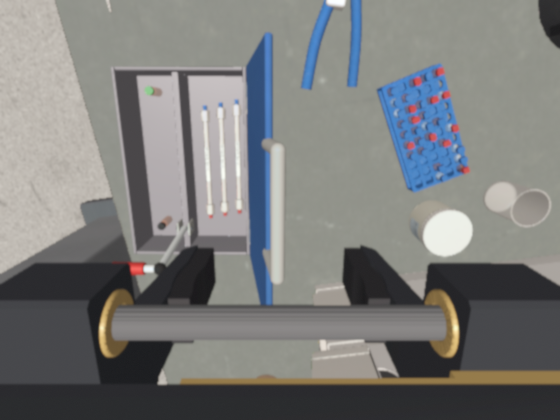

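The bar runs (277,147) to (276,283), parallel to the pads and nearly midway between the fingers. I'll check its middle at z=0.276.

Run:
```python
import sys;sys.argv=["","pics/w10.png"]
exec(open("w.py").read())
for p in [(277,147),(276.5,214),(276,283)]:
  e,d=wr(p);g=e+d*(.276-e[2])/d[2];print(g,"tool",Rt.T@(g-s["tcp_pos"]))
```

```text
tcp [0.62011156 0.32283764 0.33654562] tooly deg -8.368397389666173 q [0.31 0.41 1.11 0.   1.63 0.46] t 9.8
[0.62601871 0.37163082 0.276     ] tool [ 0.04928709 -0.00094343  0.06042627]
[0.61902478 0.32683172 0.276     ] tool [ 0.00394726 -0.00134295  0.06054355]
[0.61092833 0.27490003 0.276     ] tool [-0.04860967 -0.00179519  0.06067945]
```

```bash
python3 -m crank '[[[0.7,0.002,-0.001,0.02,0],[0.7,0,0,0.02,0],[0.7,0,0,0.02,0],[0.7,0,0,0.015,0],[0.7,0,0,0.005,0],[0.7,0,0,0,0],[0.7,0,0,0,0]]]' 15
python3 -m crank '[[[0.03,0,0,0,0],[0.03,0,0,0,0],[0.03,0,0,0,0],[0.03,0,0,0,0],[0.03,0,0,0,0],[0.03,0,0,0,0],[0.03,0,0,0,0],[0.03,0,0,0,0],[0.03,0,0,0,0],[0.03,0,0,0,0]]]' 15
```

```text
t: 10.43
tcp_pos: [0.6196, 0.3252, 0.262]
tcp_rot: [2.377, 2.053, 0.003]
contact_force: [0.7, 0.7, 0.9]
opening: 0.0614
finger_force: 0.0
t: 11.27
tcp_pos: [0.62, 0.3252, 0.26]
tcp_rot: [2.378, 2.053, -0.0]
contact_force: [-0.5, -0.0, -0.7]
opening: 0.0092
finger_force: 15.0
```

Gripped, but shallow (TCP only 16 mm below the bar, against 22 mm on the stay). I'll regrip 8 mm deeper while the lid is still on its stop.

```bash
python3 -m crank '[[[0.3,0,0,0,0],[0.3,0,0,0,0],[0.3,0,0,0,0],[0.3,0,0,0.004,0],[0.3,0,0,0.004,0],[0.03,0,0,0,0],[0.03,0,0,0,0],[0.03,0,0,0,0],[0.03,0,0,0,0],[0.03,0,0,0,0]]]' 25
python3 -m crank '[[[0.03,0,0,0,0],[0.03,0,0,0,0]]]' 25
```

```text
t: 12.1
tcp_pos: [0.6198, 0.3252, 0.2518]
tcp_rot: [-2.377, -2.053, 0.001]
contact_force: [0.3, 0.1, -1.8]
opening: 0.0087
finger_force: 25.0
t: 12.27
tcp_pos: [0.6198, 0.3252, 0.2519]
tcp_rot: [-2.377, -2.053, 0.001]
contact_force: [-0.8, 0.4, -2.3]
opening: 0.0094
finger_force: 25.0
```

```bash
python3 -m crank '[[[0.03,0,-0.0104,-0.0018,0],[0.03,0,-0.0104,-0.0012,0],[0.03,0,-0.0105,-0.0007,0],[0.03,0,-0.0105,-0.0002,0],[0.03,0,-0.0105,0.0003,0],[0.03,0,-0.0105,0.0009,0],[0.03,0,0,0,0]]]'
```

```text
t: 12.85
tcp_pos: [0.5557, 0.335, 0.2555]
tcp_rot: [-2.376, -2.055, 0.0]
contact_force: [0.4, 0.6, -0.4]
opening: 0.0089
finger_force: 25.0
```

Forces are low, so I'll continue the swing.

```bash
python3 -m crank '[[[0.03,0,-0.0104,0.0014,0],[0.03,0,-0.0103,0.0019,0],[0.03,0,-0.0102,0.0024,0],[0.03,0,-0.0101,0.0029,0],[0.03,0,-0.0099,0.0034,0],[0.03,0,-0.0097,0.0039,0],[0.03,0,0,0,0]]]'
python3 -m crank '[[[0.03,0,-0.0095,0.0044,0],[0.03,0,-0.0093,0.0049,0],[0.03,0,-0.009,0.0053,0],[0.03,0,-0.0088,0.0058,0],[0.03,0,0,0,0],[0.03,0,0,0,0]]]'
```

```text
t: 13.43
tcp_pos: [0.4951, 0.344, 0.238]
tcp_rot: [-2.375, -2.054, 0.003]
contact_force: [0.6, 4.4, 0.4]
opening: 0.0089
finger_force: 25.0
t: 13.93
tcp_pos: [0.46, 0.349, 0.2175]
tcp_rot: [-2.376, -2.054, 0.002]
contact_force: [0.1, 6.0, 0.2]
opening: 0.0089
finger_force: 25.0
```

```bash
python3 -m crank '[[[0.03,0,-0.0026,0.0019,0],[0.03,0,-0.0026,0.0019,0],[0.03,0,-0.0025,0.0019,0],[0.03,0,-0.0025,0.0019,0],[0.03,0,-0.0025,0.002,0],[0.03,0,0,0,0],[0.03,0,0,0,0]]]'
python3 -m crank '[[[0.03,0,-0.0024,0.002,0],[0.03,0,0,0,0],[0.03,0,0,0,0]]]'
```

```text
t: 14.52
tcp_pos: [0.4481, 0.3508, 0.2083]
tcp_rot: [-2.376, -2.053, 0.0]
contact_force: [0.2, 5.0, -0.6]
opening: 0.0091
finger_force: 25.0
t: 14.77
tcp_pos: [0.4458, 0.3512, 0.2064]
tcp_rot: [-2.377, -2.053, 0.0]
contact_force: [0.7, 5.0, 1.0]
opening: 0.009
finger_force: 25.0
```

```bash
python3 -m crank '[[[0.03,0,-0.0016,0.0014,0],[0.03,0,0,0,0],[0.03,0,0,0,0]]]'; python3 -m crank '[[[0.03,0,-0.0012,0.001,0],[0.03,0,0,0,0],[0.03,0,0,0,0]]]'; python3 -m crank '[[[0.03,0,-0.0012,0.001,0],[0.03,0,0,0,0],[0.03,0,0,0,0]]]'
```

```text
t: 15.02
tcp_pos: [0.4442, 0.3514, 0.205]
tcp_rot: [-2.377, -2.053, 0.0]
contact_force: [-0.1, 5.2, 0.7]
opening: 0.0089
finger_force: 25.0
t: 15.27
tcp_pos: [0.4431, 0.3516, 0.204]
tcp_rot: [-2.377, -2.053, -0.0]
contact_force: [0.8, 6.0, -0.1]
opening: 0.0089
finger_force: 25.0
t: 15.52
tcp_pos: [0.4427, 0.3517, 0.2037]
tcp_rot: [2.377, 2.053, 0.002]
contact_force: [2.2, 5.2, 1.4]
opening: 0.009
finger_force: 25.0
```

```bash
python3 -m crank '[[[0.03,0,-0.001,0.0008,0],[0.03,0,0,0,0],[0.03,0,0,0,0]]]'
python3 -m crank '[[[0.03,0,-0.0008,0.0007,0],[0.03,0,0,0,0],[0.03,0,0,0,0]]]'
python3 - <<'E'
from h import *
from workcell import env
c=env.read_camera("scene");sd=env.read_camera("side");cv2.imwrite("pics/s11.png",np.hstack([c["img"][30:270,190:380],sd["img"][50:290,200:390]]).repeat(2,0).repeat(2,1))
E
```

```text
t: 15.77
tcp_pos: [0.4425, 0.3517, 0.2034]
tcp_rot: [2.377, 2.052, 0.004]
contact_force: [3.8, 4.8, 2.3]
opening: 0.0092
finger_force: 25.0
t: 16.02
tcp_pos: [0.4423, 0.3517, 0.2032]
tcp_rot: [2.376, 2.052, 0.006]
contact_force: [4.9, 2.8, 4.6]
opening: 0.0088
finger_force: 25.0
```

View pics/s11.png

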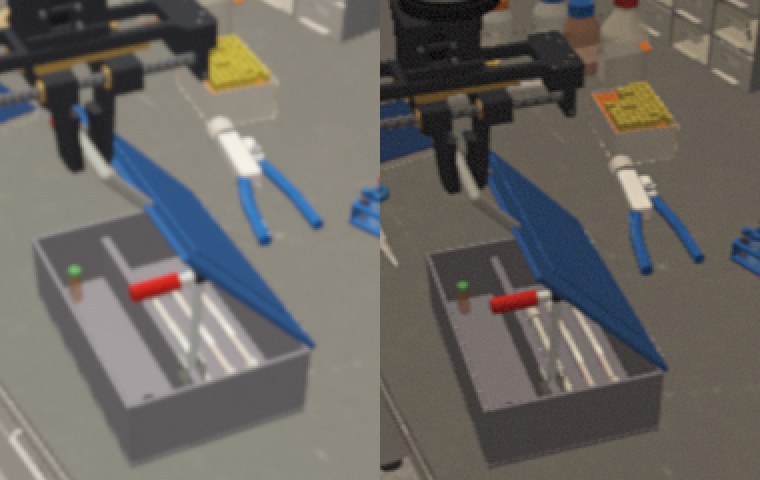

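The lid rests on the ball: its underside meets the tip in both views, and the reaction force has risen with further travel. Now release and rise.

```bash
python3 -m crank '[[[0.03,0,0.0012,-0.001,0],[0.15,0,0,0,0],[0.3,0,0,0,0],[0.5,0,0,0,0],[0.5,0,0,0,0],[0.5,0,0,0,0],[0.5,0,0,0,0],[0.5,0,0,0,0]]]'
python3 -m crank '[[[0.5,0,0,-0.01,0],[0.5,0,0,-0.02,0],[0.5,0,0,-0.03,0],[0.5,0,0,-0.04,0],[0.5,0,0,-0.04,0],[0.5,0,0,0,0],[0.5,0,0,0,0]]]'
python3 - <<'E'
from h import *
from workcell import env
c=env.read_camera("scene");sd=env.read_camera("side");cv2.imwrite("pics/s12.png",np.hstack([c["img"][30:270,190:380],sd["img"][50:290,200:390]]).repeat(2,0).repeat(2,1))
E
```

```text
t: 16.78
tcp_pos: [0.442, 0.3513, 0.2029]
tcp_rot: [2.377, 2.053, -0.001]
contact_force: [-0.4, -1.1, 0.9]
opening: 0.0443
finger_force: 0.0
t: 17.37
tcp_pos: [0.4434, 0.3521, 0.3472]
tcp_rot: [2.376, 2.052, 0.011]
contact_force: [-0.3, -0.5, 0.3]
opening: 0.044
finger_force: 0.0
```

View pics/s12.png

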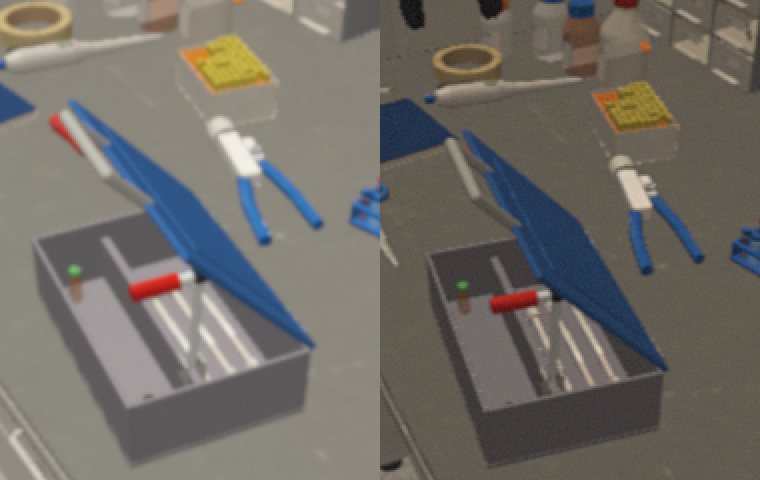

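The lid stands propped on the stay and the gripper is clear, so I'm handing in.

```bash
python3 -c "
from workcell import env
print(env.hand_in())"
```

```text
the job is handed in; nothing more can be done
None
```

The stay is up on its stop, the blue lid rests half-open on its tip, and the job was handed in at about 17.5 s with the gripper clear of everything; no verdict came back.

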